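# Find the empty magazine compartment by its rocking lid and push it open

## Task

Press the ringed end of each of the four white lids on the grey box with a fingertip until you find the one that rocks, because its compartment is empty. Then push that lid open until it stands upright, and take the hand away. Pick nothing up, and leave the vial, forceps, grey case and dropper bottle where they are.

Things in the scene. Friction and masses are not known exactly. Their poses are not given: they have to be found in the camera images.
- store: fixed grey box, 121 x 314 mm, 70 mm high, with four identical white lids flush in its top, 76 mm apart along its y axis (a at +y, the left, to d at -y). Origin on the table under the middle of the hinge line; x points away from the robot (within 0.25 rad), z up. It reaches from x = -64 (front) to +58 mm (back). Ribs 6 mm wide part the compartments, 70 mm wide, 62 mm deep.
- lid_a (a joint): turn of the first lid from the left, rad: 0 shut, grows as the ringed back part goes down and the front comes up; 1.57 upright, stop at 1.66. Three compartments are full: their lids give about 1 mm and stop (under 0.1 rad). The lid over the empty one, which differs from run to run and cannot be seen, turns with about 2 N on the ring and stays at any angle where it is left.
- lid_b (a joint): turn of the second lid from the left, rad: 0 shut, grows as the ringed back part goes down and the front comes up; 1.57 upright, stop at 1.66. Three compartments are full: their lids give about 1 mm and stop (under 0.1 rad). The lid over the empty one, which differs from run to run and cannot be seen, turns with about 2 N on the ring and stays at any angle where it is left.
- lid_c (a joint): turn of the third lid from the left, rad: 0 shut, grows as the ringed back part goes down and the front comes up; 1.57 upright, stop at 1.66. Three compartments are full: their lids give about 1 mm and stop (under 0.1 rad). The lid over the empty one, which differs from run to run and cannot be seen, turns with about 2 N on the ring and stays at any angle where it is left.
- lid_d (a joint): turn of the fourth lid from the left, rad: 0 shut, grows as the ringed back part goes down and the front comes up; 1.57 upright, stop at 1.66. Three compartments are full: their lids give about 1 mm and stop (under 0.1 rad). The lid over the empty one, which differs from run to run and cannot be seen, turns with about 2 N on the ring and stays at any angle where it is left.
- lid_a_pad (a point): centre of the 20 mm blue ring on the upper face of the first lid from the left. The lid is a plate 94 mm long (along the box's x), 65 mm wide, 5 mm thick; its hinge line runs across it, 24 mm in front of the ring. It reaches 20 mm behind the ring and 50 mm in front of the hinge line. Press the ring to tip it.
- lid_a_edge (a point): middle of the front edge (upper face) of the first lid from the left, 50 mm in front of its hinge line; it moves with the lid and rises when the ring is pressed down (with a finger end 22 mm wide over the ring, about 40 degrees for 12 mm of depth, 50 for 18 mm). Pushed from the front on a lid that leans under about 50 degrees, it jams unless the finger goes up with it along its arc.
- lid_a_hinge (a point): fixed point on the hinge line of the first lid from the left, in the middle of its width, 3 mm under the top of the box; axes as the box's.
- lid_b_pad (a point): centre of the 20 mm blue ring on the upper face of the second lid from the left. The lid is a plate 94 mm long (along the box's x), 65 mm wide, 5 mm thick; its hinge line runs across it, 24 mm in front of the ring. It reaches 20 mm behind the ring and 50 mm in front of the hinge line. Press the ring to tip it.
- lid_b_edge (a point): middle of the front edge (upper face) of the second lid from the left, 50 mm in front of its hinge line; it moves with the lid and rises when the ring is pressed down (with a finger end 22 mm wide over the ring, about 40 degrees for 12 mm of depth, 50 for 18 mm). Pushed from the front on a lid that leans under about 50 degrees, it jams unless the finger goes up with it along its arc.
- lid_b_hinge (a point): fixed point on the hinge line of the second lid from the left, in the middle of its width, 3 mm under the top of the box; axes as the box's.
- lid_c_pad (a point): centre of the 20 mm blue ring on the upper face of the third lid from the left. The lid is a plate 94 mm long (along the box's x), 65 mm wide, 5 mm thick; its hinge line runs across it, 24 mm in front of the ring. It reaches 20 mm behind the ring and 50 mm in front of the hinge line. Press the ring to tip it.
- lid_c_edge (a point): middle of the front edge (upper face) of the third lid from the left, 50 mm in front of its hinge line; it moves with the lid and rises when the ring is pressed down (with a finger end 22 mm wide over the ring, about 40 degrees for 12 mm of depth, 50 for 18 mm). Pushed from the front on a lid that leans under about 50 degrees, it jams unless the finger goes up with it along its arc.
- lid_c_hinge (a point): fixed point on the hinge line of the third lid from the left, in the middle of its width, 3 mm under the top of the box; axes as the box's.
- lid_d_pad (a point): centre of the 20 mm blue ring on the upper face of the fourth lid from the left. The lid is a plate 94 mm long (along the box's x), 65 mm wide, 5 mm thick; its hinge line runs across it, 24 mm in front of the ring. It reaches 20 mm behind the ring and 50 mm in front of the hinge line. Press the ring to tip it.
- lid_d_edge (a point): middle of the front edge (upper face) of the fourth lid from the left, 50 mm in front of its hinge line; it moves with the lid and rises when the ring is pressed down (with a finger end 22 mm wide over the ring, about 40 degrees for 12 mm of depth, 50 for 18 mm). Pushed from the front on a lid that leans under about 50 degrees, it jams unless the finger goes up with it along its arc.
- lid_d_hinge (a point): fixed point on the hinge line of the fourth lid from the left, in the middle of its width, 3 mm under the top of the box; axes as the box's.
- vial: loose small upright glass vial with black cap, 23 mm wide, 54 mm high, in front of the box; origin at the middle of its underside. Leave it alone.
- forceps: loose thin steel forceps lying flat in front of the box, 118 mm long along its y axis, 15 mm wide, 8 mm high; origin under the middle. Leave them alone.
- slide_box: loose grey plastic case left of the box, 96 x 62 x 26 mm; origin under the middle. Leave it alone.
- dropper: loose amber dropper bottle with black top, right of the box, 31 mm wide, 91 mm high; origin at the middle of its underside. Leave it alone.

How it is judged:
By the outcome, as a careful person would: the job done as asked, in the order asked, and still so for the second after the job is handed in, with the robot touching nothing.
It also fails if it takes over 48 s, if anything falls off the work surface, if the arm or the gripper's body presses on something with over 40 N, if the wrist force passes 120 N, or if a joint passes its speed limit or range.

## Robot

A 6-joint arm with a two-finger parallel gripper is mounted at the origin on the work surface; the furniture and walls round the work are solid. World frame = base frame: x ahead of the robot, y to its left, z up, the work surface at z = 0. Lengths are in m, angles in rad, forces in N, time in s.
With the tool pointing down it reaches from about 0.35 to 0.975 m from the base axis. Payload 4.9 kg.
Tool frame: the origin (TCP) lies midway between the tips of the shut fingers; the grasp point (between the pads) lies 19 mm behind it (manip.pinch_z is the distance from the TCP to the grasp point, in m); z points along the fingers, y is the direction in which the jaws open and shut (so a half turn about z gives the same grasp; the last joint's range is limited). The gripper opens to 85 mm and grips with 20 to 120 N. Pads are 22 mm wide; open, the fingers measure 114 mm over their backs; the gripper's body (76 mm by 85 mm) begins 54 mm behind the grasp point. The pads swing forward as they close: fully open they stand 13 mm farther back than shut.
Start: joints at [0.981, 0.053, 1.613, -0, 1.476, -0.119], TCP at [0.283, 0.557, 0.231] pointing down, gripper open.
Joint ranges: [-3.01, 3.01], [-1.01, 2.22], [0.06, 2.58], [-1.02, 4.17], [0.09, 2.62], [-3.14, 3.14]. Speed limits (rad/s): [2.57, 2.57, 3.14, 3.14, 3.14, 3.14].

## Interface

Orientations are given as a unit quaternion [w, x, y, z].
In Python, from plant import manip gives the robot as it stands.
- The arm moves only by the tool drive_tool, never from a script. Its argument "commands" is text: rows parted by semicolons, each of 5 numbers parted by spaces: the finger opening in mm, from 0 to 85.4, then the shift along the tool's x, y, z in units of 30 mm (1.0 is 30 mm), then the turn about the tool's z in degrees. A call has exactly 8 rows; each row shifts and turns the commanded pose from where the row before left it, along the tool's axes as they then stand; what a row does not reach is not made up. A row lasts 1/8 s, in which the tool goes at most 62.5 mm and 10.7 degrees, less where a joint would pass 70% of its speed; a pose out of reach is approached as far as the arm can. A call is refused whole if a number of a shift passes 1 or a number of a turn 10.7, either way. A call with a gripper value outside its range is refused whole. The fingers move at their own pace and stop on an object; the grip force is fixed at half the most. Time passes only in rows, so rows that do not move let the fingers close, or fill a call up. It gives the time, the measured TCP pose, the force and the opening at its end, in the units of the state.
- manip.state(): the state, without advancing time (a new reading comes with each control period).
- manip.grab_frame(name): name is "side" or "top" or "wrist"; returns the picture (420x560x3 uint8, red, green, blue); there is no depth.
- manip.camera_params(name): a dict with "fx", "fy", "cx", "cy" (pixels), "distortion" ([k1, k2, p1, p2, k3] as OpenCV has them; the pictures are not rectified), "xyz" and "orientation" of the camera in the world. Camera axes: x right, y down, z forward; pixel columns grow to the right and rows downward; lengths in m; the calibration is good to about 2 mm. A picture is of the moment at which its call begins: read the wrist's pose just before it. camera_params takes no time and is no camera call; for the wrist camera it gives the pose at the moment of the call.
- manip.job_done(): hands the job in, once; it reports no verdict.
The state is a dict: "time": time; "joint_pos": joint angles; "joint_vel": joint speeds; "joint_efforts": joint torques, N m; "tool_pos": TCP position; "tool_rot": TCP orientation; "contact_force": force on the tool from outside, world axes, zero at the start; "ft_torque": the same for the moment, N m; "gripper_width": opening from 0.0 (shut) to 1.0 (fully open).
Only numpy, scipy, OpenCV 4.12 (cv2) and the standard library are available. Lean on these libraries where they do the work, as an engineer would, in place of code of your own. Each camera call takes 0.05 s, during which the arm holds its last target. There are 200 camera calls.

## Working session

There is one attempt and no reset: what is moved stays moved. The work goes in short steps, Python scripts to look and compute and a tool call to move; the robot and the scene stay as the last step left them, time stands still between calls to the robot, and variables do not carry over. Pictures are saved under pics/ and viewed, about 8 in all and at most 12, crops included, and the job is handed in when it is done.

Besides the shell and the picture viewer there is one more tool, called after ">>>" as name(argument=value, ...) on one line, values as JSON. drive_tool: Moves the arm, as the interface text tells. Its arguments: {"type":"object","properties":{"commands":{"type":"string"}},"required":["commands"]}

```bash
mkdir -p pics; cat > h.py <<'E'
import numpy as np, cv2
from scipy.spatial.transform import Rotation as R
from plant import manip
def cam(n):
    c=manip.camera_params(n); q=c["orientation"]
    return c,np.array([[c["fx"],0,c["cx"]],[0,c["fy"],c["cy"]],[0,0,1]]),np.array(c["distortion"],float),R.from_quat([q[1],q[2],q[3],q[0]]).as_matrix(),np.array(c["xyz"])
def ray(n,uv,z):
    c,K,D,Rm,t=cam(n)
    p=cv2.undistortPoints(np.array(uv,float).reshape(-1,1,2),K,D).reshape(-1,2)
    d=np.c_[p,np.ones(len(p))]@Rm.T
    return t+d*((z-t[2])/d[:,2])[:,None]
def proj(n,P):
    c,K,D,Rm,t=cam(n)
    return cv2.projectPoints((np.array(P,float)-t)@Rm,np.zeros(3),np.zeros(3),K,D)[0].reshape(-1,2)
def snap(n,f):
    im=manip.grab_frame(n); cv2.imwrite(f"pics/{f}.png",im[:,:,::-1]); return im
E
python3 - <<'E'
from h import *
s=manip.state();print(s)
snap("top","t0");snap("side","s0")
for n in("top","side"):print(manip.camera_params(n))
E
```

```text
{'time': 0.0, 'joint_pos': array([ 9.81016446e-01,  5.33924411e-02,  1.61431762e+00,  1.01332477e-05,
        1.47597042e+00, -1.19008430e-01]), 'joint_vel': array([ 0.0001902 , -0.00157716, -0.00010945, -0.00094189,  0.00162935,
        0.00074443]), 'joint_efforts': array([ 1.25260012e-03, -3.93703973e+01, -3.70169663e+01, -2.26226683e-05,
        7.34141737e-03, -8.03456970e-06]), 'tool_pos': array([0.28313545, 0.55648766, 0.23002684]), 'tool_rot': array([-3.66991837e-04,  2.33218436e-01,  9.72423813e-01, -9.77293201e-04]), 'contact_force': array([ 0.79188293, -0.02748819, -0.10652358]), 'ft_torque': array([ 0.02047572, -0.02997552,  0.02621206]), 'gripper_width': 0.9997933889833543}
{'fx': 527.7331503802244, 'fy': 527.7331503802244, 'cx': 281.1791626755975, 'cy': 215.27812857592878, 'distortion': array([-0.08554691,  0.        ,  0.        ,  0.        ,  0.        ]), 'xyz': array([0.39786697, 0.03776025, 1.26836291]), 'orientation': array([-0.03809047,  0.70685191, -0.7051758 ,  0.04045475])}
{'fx': 495.24739528717015, 'fy': 495.24739528717015, 'cx': 297.5616834660436, 'cy': 201.2516106075108, 'distortion': array([-0.07281133,  0.        ,  0.        ,  0.        ,  0.        ]), 'xyz': array([ 0.50243654, -0.88048068,  0.53002861]), 'orientation': array([-0.51982522,  0.85396938, -0.01111973,  0.01985922])}
```

View pics/t0.png

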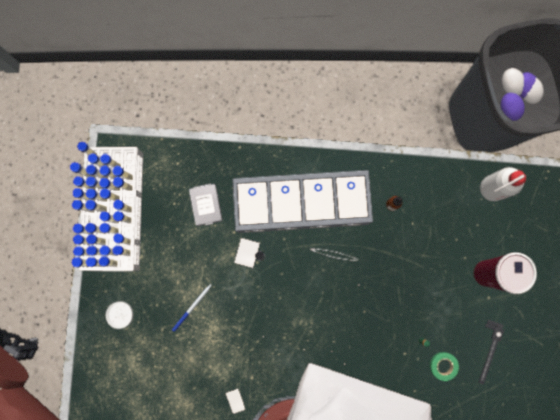

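View pics/s0.png

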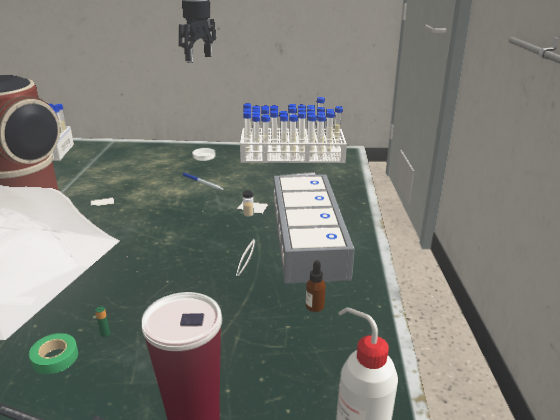

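The top view shows the rings at about (252,192), (285,189), (318,187) and (351,185). The vial is at (258,255), the forceps at (334,255), the case at (205,204) and the dropper at (394,203). Next I refine the rings by colour.

```bash
cat > m.py <<'E'
from h import *
g={"top":[(252,192),(285,189),(318,187),(351,185)],"side":[(315,183),(319,198),(325,216),(332,236)]}
for n,f in(("top","t0"),("side","s0")):
    im=cv2.imread(f"pics/{f}.png").astype(int); m=(im[:,:,0]-im[:,:,2]>50)
    uv=[]
    for u,v in g[n]:
        ys,xs=np.nonzero(m[v-8:v+9,u-8:u+9]); uv.append((u-8+(xs.min()+xs.max())/2,v-8+(ys.min()+ys.max())/2))
    P=ray(n,uv,.07); print(n,uv,P.round(4).tolist())
    d=P[0]-P[3]; print("spacing",np.linalg.norm(d)/3,"yaw",np.arctan2(-d[0],d[1]))
E
python3 m.py; python3 -c "
from h import *
print(ray('top',[(234,180),(369,172),(372,220),(238,231)],.07).round(3),ray('top',[(394,203),(205,204)],.05).round(3))
c=manip.camera_params('wrist');print(c)"
```

```text
top [(np.float64(251.5), np.float64(191.5)), (np.float64(284.5), np.float64(189.5)), (np.float64(317.5), np.float64(187.0)), (np.float64(350.5), np.float64(185.0))] [[0.5864, 0.1022, 0.07], [0.5912, 0.0264, 0.07], [0.5973, -0.0495, 0.07], [0.6022, -0.1257, 0.07]]
spacing 0.07615288629173535 yaw 0.06941165399589615
side [(np.float64(314.0), np.float64(182.0)), (np.float64(319.0), np.float64(197.5)), (np.float64(324.5), np.float64(215.0)), (np.float64(331.0), np.float64(236.0))] [[0.5878, 0.1014, 0.07], [0.5929, 0.0263, 0.07], [0.5977, -0.0482, 0.07], [0.6026, -0.1258, 0.07]]
spacing 0.0759014823223698 yaw 0.06487251325619581
[[ 0.613  0.143  0.07 ]
 [ 0.633 -0.169  0.07 ]
 [ 0.521 -0.174  0.07 ]
 [ 0.495  0.132  0.07 ]] [[ 0.563 -0.23   0.05 ]
 [ 0.56   0.212  0.05 ]]
{'fx': 353.11560915468533, 'fy': 353.11560915468533, 'cx': 276.8647955931598, 'cy': 211.50284565915734, 'distortion': array([-0.03231841,  0.        ,  0.        ,  0.        ,  0.        ]), 'xyz': array([0.20905455, 0.59620567, 0.37342518]), 'orientation': array([0.1412699 , 0.84065948, 0.51577672, 0.0854917 ])}
```

>>> drive_tool(commands="0 0 0 0 -10.3; 0 0 0 0 -10.3; 0 0 0 0 -10.3; 0 -0.57 -0.99 0 0; 0 -0.57 -0.99 0 0; 0 -0.57 -0.99 0 0; 0 -0.57 -0.99 0 0; 0 -0.57 -0.99 0 0")

```text
time: 1.1
tool_pos: [0.3792, 0.4135, 0.2307]
tool_rot: [-0.0, -0.034, 0.999, -0.0]
contact_force: [0.0, 0.7, -0.5]
gripper_width: -0.001
```

>>> drive_tool(commands="0 -0.57 -0.99 0 0; 0 -0.57 -0.99 0 0; 0 -0.57 -0.99 0 0; 0 -0.57 -0.99 0 0; 0 -0.57 -0.99 0 0; 0 -0.57 -0.99 0 0; 0 -0.57 -0.99 0.3 0; 0 -0.57 -0.99 0.6 0")

```text
time: 2.1
tool_pos: [0.5326, 0.1861, 0.2046]
tool_rot: [0.001, -0.034, 0.999, 0.0]
contact_force: [0.1, 0.6, -0.1]
gripper_width: 0.0
```

>>> drive_tool(commands="0 -0.57 -0.99 0.6 0; 0 -0.57 -0.99 0.6 0; 0 -0.57 -0.92 0.6 0; 0 0 0 0.6 0; 0 0 0 0.6 0; 0 0 0 0.2 0; 0 0 0 0 0; 0 0 0 0 0")

```text
time: 3.1
tool_pos: [0.5893, 0.1043, 0.1093]
tool_rot: [0.001, -0.035, 0.999, 0.0]
contact_force: [-0.3, -0.2, -0.7]
gripper_width: 0.002
```

```bash
python3 - <<'E'
from h import *
s=manip.state();p=s['tool_pos'];print(p,s['contact_force'])
im=manip.grab_frame("side");uv=proj("side",[[.587,.102,.07],p]);print(uv)
im=im[100:300,200:420]
cv2.imwrite("pics/s1.png",cv2.resize(im,(660,600),interpolation=cv2.INTER_CUBIC)[:,:,::-1])
E
```

```text
[0.58925784 0.10425047 0.10929221] [-0.28620475 -0.18360515 -0.69495983]
[[313.62125382 181.88755637]
 [315.26281208 164.99489162]]
```

View pics/s1.png

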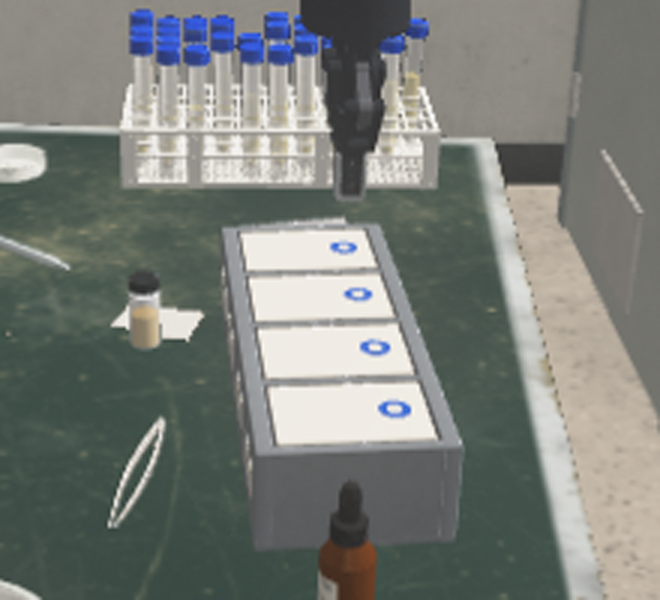

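The tip hangs over lid a's ring, with the ring at crop (343,247) and the tip at (350,195). I'll lower it slowly.

>>> drive_tool(commands="0 0.07 -0.07 0.5 0; 0 0 0 0.5 0; 0 0 0 0.1 0; 0 0 0 0.05 0; 0 0 0 0.05 0; 0 0 0 0.05 0; 0 0 0 0.05 0; 0 0 0 0 0")

```text
time: 4.15
tool_pos: [0.5872, 0.1015, 0.0696]
tool_rot: [0.0, -0.034, 0.999, 0.0]
contact_force: [0.4, 0.6, 0.5]
gripper_width: -0.0
```

>>> drive_tool(commands="0 0 0 0.03 0; 0 0 0 0.03 0; 0 0 0 0.03 0; 0 0 0 0.03 0; 0 0 0 0 0; 0 0 0 0 0; 0 0 0 0 0; 0 0 0 0 0")

```text
time: 5.15
tool_pos: [0.5874, 0.1016, 0.0689]
tool_rot: [-0.0, -0.034, 0.999, -0.0]
contact_force: [-6.9, -0.3, 14.8]
gripper_width: 0.0
```

Lid a stops after 1 mm with 15 N, so it is full. Next is b.

>>> drive_tool(commands="0 0 0 -0.5 0; 0 0 -0.85 0 0; 0 0 -0.85 0 0; 0 0 -0.83 0 0; 0 0 0 0.3 0; 0 0 0 0.1 0; 0 0 0 0.1 0; 0 0 0 0 0")

```text
time: 6.15
tool_pos: [0.5919, 0.0265, 0.0654]
tool_rot: [-0.0, -0.035, 0.999, 0.0]
contact_force: [-0.7, -0.5, 0.3]
gripper_width: 0.001
```

>>> drive_tool(commands="0 0 0 0 0; 0 0 0 0 0; 0 0 0 0 0; 0 0 0 0 0; 0 0 0 0 0; 0 0 0 0 0; 0 0 0 0 0; 0 0 0 0 0")

```text
time: 7.15
tool_pos: [0.5921, 0.0258, 0.0657]
tool_rot: [0.0, -0.034, 0.999, 0.0]
contact_force: [-0.1, -0.2, 0.4]
gripper_width: -0.003
```

At b the tip reaches z = 65.7 mm with almost no force, so b rocks. I'll press deeper.

>>> drive_tool(commands="0 0 0 0.1 0; 0 0 0 0.1 0; 0 0 0 0.1 0; 0 0 0 0.1 0; 0 0 0 0.1 0; 0 0 0 0.05 0; 0 0 0 0 0; 0 0 0 0 0")

```text
time: 8.15
tool_pos: [0.5919, 0.0258, 0.0489]
tool_rot: [-0.0, -0.034, 0.999, 0.0]
contact_force: [0.1, -0.4, -0.0]
gripper_width: -0.0
```

```bash
python3 - <<'E'
from h import *
im=manip.grab_frame("side")[100:300,200:420]
cv2.imwrite("pics/s2.png",cv2.resize(im,(660,600),interpolation=cv2.INTER_CUBIC)[:,:,::-1])
E
```

```text
(no output)
```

View pics/s2.png

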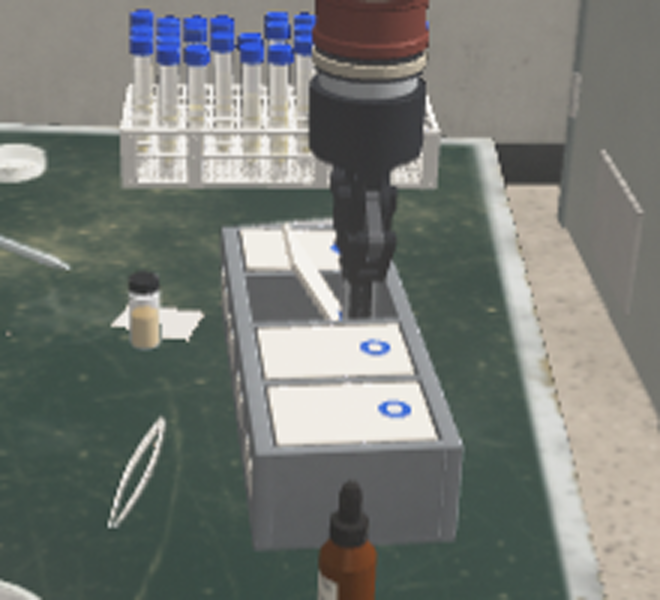

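Lid b leans about 55°, with its edge at crop (290,228). I'll nudge toward the hinge, then lift clear and go round to the front.

>>> drive_tool(commands="0 0.08 0 0 0; 0 0.08 0 0 0; 0 0 0 0 0; 0 -0.25 0 0 0; 0 0 0 -0.8 0; 0 0 0 -0.8 0; 0 0 0 -0.8 0; 0 0 0 -0.8 0")

```text
time: 9.2
tool_pos: [0.5946, 0.026, 0.1457]
tool_rot: [-0.001, -0.034, 0.999, 0.0]
contact_force: [0.3, 0.1, 0.3]
gripper_width: -0.0
```

>>> drive_tool(commands="0 1 0 0 0; 0 1 0 0 0; 0 0.95 0 0 0; 0 0 0 0.6 0; 0 0 0 0.5 0; 0 0 0 0.5 0; 0 0 0 0 0; 0 0 0 0 0")

```text
time: 10.2
tool_pos: [0.5069, 0.0199, 0.0972]
tool_rot: [-0.0, -0.034, 0.999, 0.0]
contact_force: [-0.2, 0.3, 0.2]
gripper_width: 0.002
```

```bash
python3 - <<'E'
from h import *
p=manip.state()['tool_pos'];a=.068;pad=np.array([.592,.0264]);d=p[:2]-pad
print(p,"x' rel hinge",d@[np.cos(a),np.sin(a)]+.024,"y'",d@[-np.sin(a),np.cos(a)])
im=manip.grab_frame("side")[100:300,200:420]
cv2.imwrite("pics/s3.png",cv2.resize(im,(660,600),interpolation=cv2.INTER_CUBIC)[:,:,::-1])
E
```

```text
[0.50687869 0.01989821 0.09721744] x' rel hinge -0.06136636186463366 y' -0.0007029781077008751
```

View pics/s3.png

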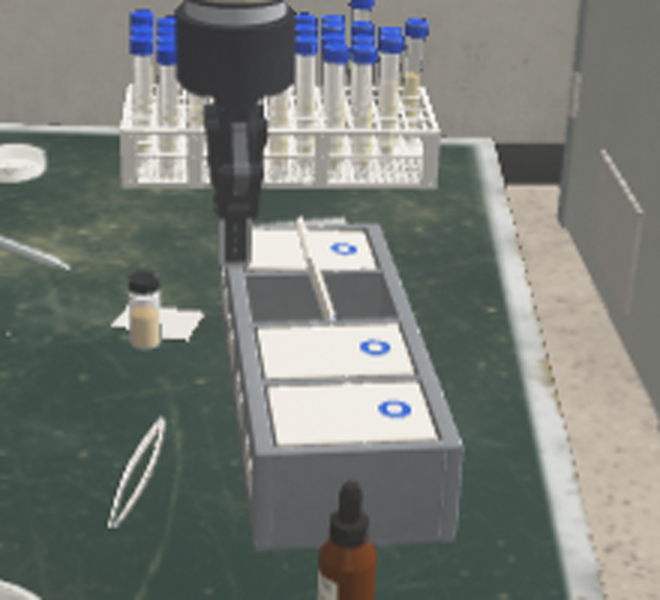

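The lid now leans about 70°, with its edge at crop (301,220) and the finger in front at (235,260). I'll push it 48 mm, slowing toward the end.

>>> drive_tool(commands="0 -0.4 0 0 0; 0 -0.3 0 0 0; 0 -0.25 0 0 0; 0 -0.2 0 0 0; 0 -0.2 0 0 0; 0 -0.16 0 0 0; 0 -0.12 0 0 0; 0 0 0 0 0")

```text
time: 11.25
tool_pos: [0.5555, 0.0233, 0.0972]
tool_rot: [0.0, -0.034, 0.999, 0.0]
contact_force: [0.1, -0.9, 0.9]
gripper_width: 0.002
```

```bash
python3 - <<'E'
from h import *
s=manip.state();p=s['tool_pos'];a=.068;pad=np.array([.592,.0264]);d=p[:2]-pad
print(p,s['contact_force'],"x' rel hinge",d@[np.cos(a),np.sin(a)]+.024)
im=manip.grab_frame("side")[140:240,250:360]
X=np.array([np.cos(a),np.sin(a)]);Y=np.array([-X[1],X[0]]);h=pad-.024*X
im=cv2.resize(im,(770,700)[:1]+(700,),interpolation=cv2.INTER_CUBIC)[:600,:,::-1].copy()
# predicted near edge of lower face at several angles
for th,c in((80,(0,0,255)),(90,(0,200,0)),(95,(255,0,0))):
    t=np.radians(th);P=[]
    for r in(0,.05):
        x=-r*np.cos(t)-.002*np.sin(t); z=.067+r*np.sin(t)-.002*np.cos(t)
        P.append([*(h+x*X-.0325*Y),z])
    q=((proj("side",P)-[250,140])*7).astype(int); print(th,q.tolist()); cv2.line(im,tuple(map(int,q[0])),tuple(map(int,q[1])),c,1)
cv2.imwrite("pics/s4.png",im)
E
```

```text
[0.55547339 0.0232635  0.09716801] [ 0.06401341 -0.94113206  0.8610079 ] x' rel hinge -0.012655312045067965
80 [[405, 466], [380, 311]]
90 [[405, 465], [411, 307]]
95 [[405, 465], [427, 307]]
```

View pics/s4.png

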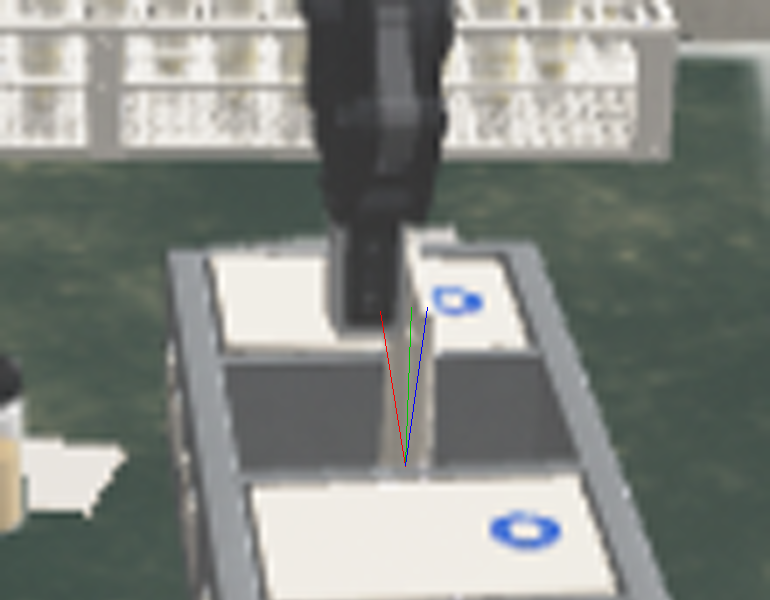

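The lid stands close to upright. I'll back the finger off and lift for an unobstructed check.

>>> drive_tool(commands="0 0.4 0 0 0; 0 0.6 0 0 0; 0 0.4 0 0 0; 0 0 0 -0.5 0; 0 0 0 -0.8 0; 0 0 0 -0.9 0; 0 0.3 0 -0.9 0; 0 0.3 0 0 0")

```text
time: 12.3
tool_pos: [0.4974, 0.0189, 0.1942]
tool_rot: [0.004, -0.034, 0.999, -0.001]
contact_force: [0.5, -0.6, -0.8]
gripper_width: -0.001
```

```bash
cat > c.py <<'E'
from h import *
import sys
print(manip.state()['tool_pos'])
a=.068;pad=np.array([.592,.0264])
X=np.array([np.cos(a),np.sin(a)]);Y=np.array([-X[1],X[0]]);h=pad-.024*X
im=cv2.resize(manip.grab_frame("side")[150:225,270:370],None,fx=8,fy=8,interpolation=cv2.INTER_CUBIC)[:,:,::-1].copy()
for th,c in((80,(0,0,255)),(90,(0,200,0)),(95,(255,0,0))):
    t=np.radians(th);P=[]
    for u,w in((0,-.002),(.05,-.002),(.05,.003),(0,.003)):
        P.append([*(h+(-u*np.cos(t)+w*np.sin(t))*X-.0325*Y),.067+u*np.sin(t)+w*np.cos(t)])
    q=((proj("side",P)-[270,150]+.5)*8).astype(np.int32); cv2.polylines(im,[q],False,c,1)
cv2.imwrite(f"pics/{sys.argv[1]}.png",im)
E
python3 c.py s5
```

```text
[0.49739771 0.01889792 0.19415955]
```

View pics/s5.png

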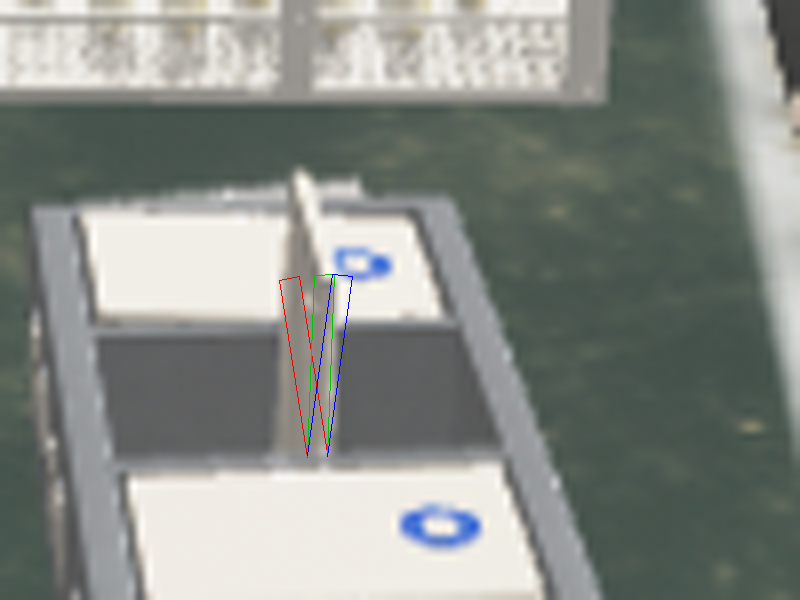

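The view with the hand clear shows lid b upright. Its near side runs nearly vertically from (336,455) to (336,285), about 88–90°, matching the green 90° outline. The hand touches nothing, so I'm handing in.

```bash
python3 - <<'E'
from h import *
t=cv2.imread("pics/t0.png").astype(int);n=snap("top","t1")[:,:,::-1].astype(int)
for k,(u,v) in dict(vial=(258,255),forceps=(334,255),case=(205,204),dropper=(394,203)).items():
    print(k,abs(n-t)[v-12:v+13,u-14:u+15].mean().round(2))
s=manip.state();print(s['time'],s['contact_force'],abs(s['joint_vel']).max());print(manip.job_done())
E
```

```text
vial 39.27
forceps 10.36
case 4.46
dropper 3.06
12.4 [-0.61732363  0.21857176 -0.51768441] 0.029938765234592882
the job is handed in; nothing more can be done
None
```

I found the empty compartment under lid b (second from the left), pushed that lid upright, took the hand away and handed the job in at about 12.4 s.

- **Finding the lid:** Lid a stopped after about 1 mm at 15 N, so it is full. Lid b gave way with almost no force. I did not press c and d, because b was already found.
- **Opening it:** I pressed b's ring down about 20 mm, moved the fingertip toward the hinge, then pushed the lid upright from the front.
- **Lid check:** With the hand clear, the side picture shows lid b standing at about 88–90°. The fingertip position at the end of the push gives about 90°. The force reading was within its usual noise of about 1 N.
- **Loose items:** The arm met no unexpected contact, and my paths stayed above all four items. The before/after comparison of the top pictures changed little at the case and dropper. It did not confirm the vial and forceps: their patches differed (39 and 10 grey levels), probably because the arm or its shadow was over them. I did not view that picture, but the side views during the job show both where they started.

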